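# Slide the specimen board home on the measuring stage and close its hold-down clip

### The job

In the tree-ring lab, push the black specimen board along the two rails of the measuring stage, towards the crank-wheel end, with a fingertip on its edge until you feel it drop into the locating notches and lie flat on the rails. Then push the steel hold-down clip round by its upright pin until it lies straight across the board's edge. Leave the wood disc and the round grey cap riding on the board untouched and in their places, do not lift the board, and leave everything else on the table where it is.

Things in the scene. Friction and masses are not known exactly. Their poses are not given: they have to be found in the camera images.
- stage: Fixed measuring stage: light grey base plate 330 x 440 x 12 mm with two bare aluminium rails along its y axis (centres at x = -95 and +95 mm, 22 mm wide, y = -150 to +235 mm, top 55 mm above the table). Between them a lower drive profile, top 32 mm (end blocks 38 mm). The crank wheel is at the -y end. Origin: on the table, under the middle of the board's home place; z up.
- notch (a point): Middle of one locating notch, at rail-top height on the +x rail: stage x = +95, y = -80, z = 55 mm. Each rail has two such notches in its top, at y = -80 and +80 mm, 25 mm long and 8 mm deep with upright walls. At the start those at y = -80 lie open in front of the board, the others under it.
- board: Loose black board 240 (x) x 200 (y) x 12 mm, about 0.65 kg, lying across the rails, free to slide along the stage's y. Origin: centre of the plate's underside. Starts 60 to 120 mm from home on the +y side, riding on two cleats, underside 61 mm above the table. Home: origin within 3.5 mm of the stage's along y, fallen 6 mm, underside on the rails at 55 mm, top at 67 mm.
- board_edge (a point): Where to push: middle of the board's +y edge, half-way up its 12 mm thickness (board frame x = 0, y = +100, z = +6 mm). Push it towards the stage's -y, slowly (about 20 to 50 mm/s; fast, it can jump the notches). Sliding takes about 3 to 9 N; once home the push meets a solid wall. Nothing stands behind this edge between the rails.
- cleat (a point): Middle of the underside of the board's leading cleat, 6 mm below the plate (board x = 0, y = -80, z = -6 mm). Two aluminium cross cleats, 18 mm wide, 6 mm high, at board y = -80 and +80 mm, drop into the notches (3.5 mm play each way). Two guide strips under the plate, 14 mm deep, run between the rails with 1.5 mm play, so the board cannot turn.
- clip (a joint): Angle of the hold-down clip about its upright pivot, rad: 0 = parallel to the rails, pointing to the stage's +y; grows anticlockwise seen from above, towards the board; pi/2 (1.57) = straight across the board's edge, pointing to the stage's -x. Range -0.6 to 1.65, starts at -0.5 to 0.1, stays where left (light friction, about 1.5 N at the pin).
- clip_pivot (a point): Centre of the clip's pivot, on the bar's top face 75 mm above the table; stage x = +138, y = +40 mm, 18 mm outside the board's edge. The clip is a steel bar 16 mm wide, 6 mm thick, reaching 40 mm from the pivot, underside 69 mm above the table: it passes 2 mm over the board when that is home and is blocked by its edge before.
- disc: Loose flat wood disc with bark, 136 mm across and 26 mm high, standing on the board near its middle. Origin: centre of its underside. Rides along, not to be touched.
- cap_a: Loose grey round microscope cap, 43 mm across and 32 mm high, standing on the board near its -x, -y corner. Origin: centre of its underside. Rides along, not to be touched.
- clip_post (a point): Centre of the top of the upright pin on the clip, 30 mm out from the pivot; pin 12 mm in diameter, standing 25 mm above the bar (from 75 to 100 mm above the table).
- cap_b: Loose grey round cap like the other (43 mm across, 32 mm high) standing on the table beyond the stage's +x side. Bystander. Origin: centre of its underside.
- core_mount: Bystander: wooden stick 190 x 22 x 14 mm with a glued core, lying on the table at the robot's left. Origin: centre of its underside.
- sanding_block: Bystander: cork sanding block 102 x 62 x 38 mm on the table at the left. Origin: centre of its underside.
- pin_jar: Bystander: clear jar 48 mm across, 60 mm high, on the table at the back left. Origin: centre of its underside.
- brush: Bystander: brush 160 mm long lying on the table at the right. Origin: about the middle of its underside.
- small_disc: Bystander: small wood disc 64 mm across, 20 mm high, on the table at the right. Origin: centre of its underside.

How it is judged:
By the outcome, as a careful person would: the job done as asked, in the order asked, and still so for the second after the job is handed in, with the robot touching nothing.
It also fails if it takes over 48 s, if anything falls off the work surface, if the arm or the gripper's body presses on something with over 40 N, if the wrist force passes 120 N, or if a joint passes its speed limit or range.

### The arm

A 7-joint arm with a two-finger parallel gripper is mounted at the origin on the work surface. World frame = base frame: x ahead of the robot, y to its left, z up, the work surface at z = 0. Lengths are in m, angles in rad, forces in N, time in s.
With the tool pointing down it reaches from about 0.4 to 0.9 m from the base axis. Payload 5.5 kg.
Tool frame: the origin (TCP) lies midway between the tips of the shut fingers; the grasp point (between the pads) lies 19 mm behind it (grip_point_offset is the distance from the TCP to the grasp point, in m); z points along the fingers, y is the line along which they close (so a half turn about z gives the same grasp; the last joint's range is limited). The gripper opens to 85 mm and grips with 20 to 120 N. Pads are 22 mm wide; open, the fingers measure 114 mm over their backs; the gripper's body (76 mm by 85 mm) begins 54 mm behind the grasp point. The pads swing forward as they close: fully open they stand 13 mm farther back than shut.
Start: joints at [-0.956, 0.501, -0.427, 1.55, 0.221, 1.138, -0.21], TCP at [0.224, 0.61, 0.231] pointing down, gripper open.
Joint ranges: [-2.88, 2.88], [-0.31, 2.03], [-1.54, 1.56], [0.2, 2.42], [-1.41, 4.55], [0.19, 2.02], [-2.57, 2.57]. Speed limits (rad/s): [2.57, 2.57, 3.14, 3.14, 3.14, 3.14, 3.14].

### API

Orientations are given as a unit quaternion [w, x, y, z].
In Python, from plant import * gives the robot as it stands. Calls block until the motion is done:
- goto(position, orientation): joint-space move of the TCP to a pose.
- servo_line(position, orientation=None, speed=0.15, force_limit=None): straight line of the TCP; orientation=None keeps the orientation; speed is the mean speed in m/s. With force_limit (N) it stops when the force on the tool has changed by that much, and returns True; else False.
- move_j(angles): joint-space move.
- move_gripper(opening, grasp_force=None): finger opening in m; grasp_force is the grip in N (None keeps the last); returns when the fingers have stopped.
- wait(seconds).
- solve_ik(position, orientation): joint angles nearest the present ones, or None.
- state(): the state.
- get_image(name): name is "side" or "top"; returns a dict with "pixels" (420x560x3 uint8, blue, green, red), "vfov" (degrees; the focal length in pixels is half the picture's height over the tangent of half this angle, whatever the lens; pixels are square), "cx", "cy" (the principal point, pixels), "dist" ([k1, k2, p1, p2, k3] as OpenCV has them; the pictures are not rectified), "T" (4x4, takes a point from camera to world coordinates). Camera axes: x right, y down, z forward; pixel columns grow to the right and rows downward; lengths in m; the calibration is good to about 2 mm. A picture is of the moment at which its call begins. There is no depth.
A pose or a line that the arm cannot do raises MotionError and nothing moves.
- hand_in(): hands the job in; it is judged then, once.
The state is a dict: "time": time; "joints": joint angles; "joint_vel": joint speeds; "tau": joint torques, N m; "ee_pos": TCP position; "tool_rot": TCP orientation; "ft_force": force on the tool from outside, world axes, zero at the start; "ft_torque": the same for the moment, N m; "opening": finger opening in m; "finger_force": force on a finger pad.
Only numpy, scipy, OpenCV 4.12 (cv2) and the standard library are available. Lean on these libraries where they do the work, as an engineer would, in place of code of your own. Each camera call takes 0.05 s, during which the arm holds its last target. There are 200 camera calls.

## Working session

There is one attempt and no reset: what is moved stays moved. The work goes in short steps, each a Python script; the robot and the scene stay as the last script left them, time stands still between calls to the robot, and variables do not carry over. Pictures are saved under pics/ and viewed, at most 10 in all, crops included, and the job is handed in when it is done.

```bash
ls; mkdir -p pics
python3 - <<'E'
from plant import *
import cv2
for n in("top","side"):
    d=get_image(n); cv2.imwrite(f"pics/{n}0.png",d["pixels"]); print(n,d["vfov"],d["cx"],d["cy"],d["dist"],d["T"])
s=state();print(s["time"],s["ee_pos"],s["tool_rot"],s["ft_force"])
E
```

```text
pics
top 45.71949126520771 278.02556463452476 202.1858864528344 [-0.09418149  0.          0.          0.          0.        ] [[-0.02126178 -0.99160844  0.12751717  0.40586764]
 [-0.99965175  0.02307966  0.01279517  0.03863989]
 [-0.01563085 -0.12720071 -0.99175383  1.45829346]
 [ 0.          0.          0.          1.        ]]
side 43.91029719348375 282.4124345661341 213.16346660859193 [-0.12373455  0.          0.          0.          0.        ] [[ 0.9846265  -0.14085676  0.1032958   0.45341697]
 [-0.17433523 -0.7557127   0.63127295 -0.82303638]
 [-0.01085712 -0.63957617 -0.76865105  1.13521147]
 [ 0.          0.          0.          1.        ]]
0.1 [0.22378563 0.6095793  0.23034924] [-1.79637044e-04  1.74930322e-01  9.84580411e-01 -8.74824313e-04] [ 0.16345006 -0.80037438  0.31962696]
```

View pics/top0.png

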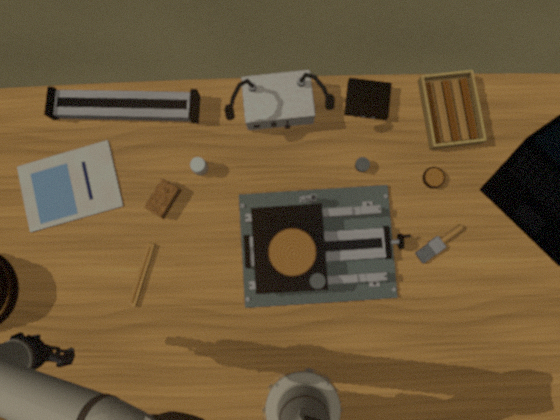

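View pics/side0.png

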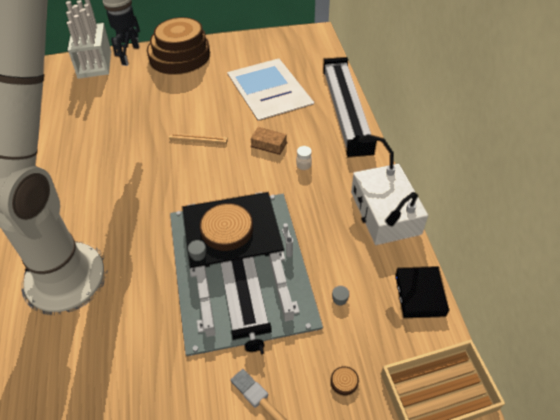

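The top view shows the stage at about (240–395, 187–305) px, the board at the left (+y) side, and the crank at the right (401, 241). The clip is near (308, 200) on the far side. I'll enlarge both views.

Run:
```python
import cv2
a=cv2.imread("pics/top0.png")[178:318,228:418]; a=cv2.convertScaleAbs(a,alpha=1.8,beta=15)
cv2.imwrite("pics/topc.png",cv2.resize(a,None,fx=4.2,fy=4.2,interpolation=cv2.INTER_CUBIC))
a=cv2.imread("pics/side0.png")[180:360,160:330]; a=cv2.convertScaleAbs(a,alpha=1.4,beta=10)
cv2.imwrite("pics/sidec.png",cv2.resize(a,None,fx=3.3,fy=3.3,interpolation=cv2.INTER_CUBIC))
```

```text
(no output)
```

View pics/topc.png

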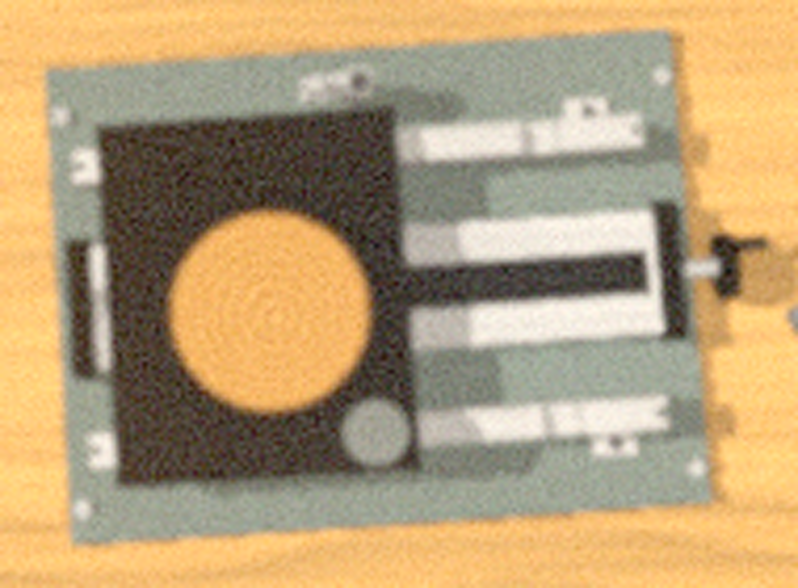

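View pics/sidec.png

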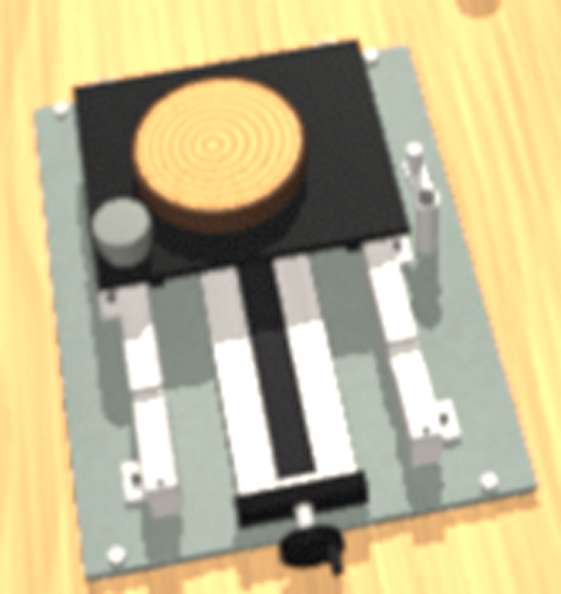

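The top crop shows plate corners at (48,70), (672,30), (713,502) and (72,545), and board corners at (97,128), (395,108), (418,468) and (120,485). The clip pivot is at (358,82) and its pin at about (305,87). The side crop confirms the pivot at (428,195) and pin top at (414,149). Next I'll fit the stage pose.

```bash
cat > fit.py <<'E'
import numpy as np, cv2
from plant import *
from scipy.optimize import least_squares
def proj(d,P):
    h=d["pixels"].shape[0]; f=h/2/np.tan(np.radians(d["vfov"])/2)
    T=np.linalg.inv(d["T"]); K=np.array([[f,0,d["cx"]],[0,f,d["cy"]],[0,0,1.]])
    return cv2.projectPoints(np.float64(P),cv2.Rodrigues(T[:3,:3])[0],T[:3,3],K,np.float64(d["dist"]))[0][:,0]
def S2W(p,P):
    P=np.float64(P); c,s=np.cos(p[2]),np.sin(p[2])
    return np.c_[p[0]+c*P[:,0]-s*P[:,1],p[1]+s*P[:,0]+c*P[:,1],P[:,2]]
E
python3 - <<'E'
from fit import *
dt,ds=get_image("top"),get_image("side")
u=lambda a,o,f:(np.array(a,float)+.5)/f-.5+np.array(o)
T=u([[48,70],[672,30],[713,502],[72,545],[642,131],[668,413],[97,128],[395,108],[418,468],[120,485],[358,82],[305,87]],(228,178),4.2)
S=u([[37,108],[408,48],[535,490],[88,577],[75,88],[358,42],[408,228],[100,280],[428,195],[414,149]],(160,180),3.3)
def mod(p):
    y0,b,a=p[3:6]
    base=lambda L:[[sx*.165,y0+sy*.22,.012] for sx,sy in L]
    brd=lambda L:[[sx*.12,b+sy*.1,.073] for sx,sy in L]
    piv=[.138,.04,.075]; post=[.138-.03*np.sin(a),.04+.03*np.cos(a),.1]
    t=base([(1,1),(1,-1),(-1,-1),(-1,1)])+[[.095,-.15,.055],[-.095,-.15,.055]]+brd([(1,1),(1,-1),(-1,-1),(-1,1)])+[piv,post]
    s=base([(-1,1),(1,1),(1,-1),(-1,-1)])+brd([(-1,1),(1,1),(1,-1),(-1,-1)])+[piv,post]
    return proj(dt,S2W(p,t))-T, proj(ds,S2W(p,s))-S
r=least_squares(lambda p:np.concatenate(mod(p)).ravel(),[.5,0,0,.04,.09,0],loss="soft_l1")
print(r.x); [print(np.round(m,1).tolist()) for m in mod(r.x)]
np.save("p.npy",r.x)
from scipy.spatial.transform import Rotation as R
p=r.x
print("edge",S2W(p,[[0,p[4]+.1,.067]]))
for yaw in (0,np.pi/2,-np.pi/2,np.pi):
    q=(R.from_euler("z",p[2]+yaw)*R.from_euler("x",np.pi)).as_quat(scalar_first=True)
    for pt in ([0,p[4]+.16,.2],[0,p[4]+.16,.062],[0,.1,.062],[0.17,.08,.2],[.18,.08,.092],[.10,.0,.092]):
        j=solve_ik(S2W(p,[pt])[0],q); print(round(yaw,2),pt,None if j is None else np.round(j,2))
print(state()["time"])
E
```

```text
[ 0.4620644  -0.08606069  0.03850461  0.0320325   0.1154006   0.1894372 ]
[[-0.3, 0.2], [0.4, 0.6], [0.3, 1.6], [-0.1, 0.9], [-0.5, -0.8], [-1.1, -0.5], [-0.2, -1.6], [0.1, -1.2], [0.7, -0.5], [-1.0, -0.2], [-0.3, -1.0], [2.3, -0.7]]
[[-2.3, 0.5], [-0.9, -0.6], [-0.2, -0.3], [-2.8, 0.7], [-0.3, -0.5], [0.9, -1.3], [1.3, -0.0], [-0.5, 1.4], [0.1, 0.6], [-0.4, -0.1]]
edge [[0.45377253 0.12918025 0.067     ]]
0 [0, np.float64(0.2754006041069328), 0.2] [-0.62  0.22  0.19  1.99 -0.05  0.93 -1.93]
0 [0, np.float64(0.2754006041069328), 0.062] [-0.62  0.45  0.2   2.09 -0.15  0.62 -1.85]
0 [0, 0.1, 0.062] [-0.35  0.41  0.3   2.16 -0.21  0.59 -1.42]
0 [0.17, 0.08, 0.2] [-0.24  0.47  0.27  1.66 -0.14  1.04 -1.46]
0 [0.18, 0.08, 0.092] [-0.24  0.62  0.28  1.7  -0.21  0.85 -1.41]
0 [0.1, 0.0, 0.092] [-0.15  0.52  0.32  1.89 -0.22  0.77 -1.24]
1.57 [0, np.float64(0.2754006041069328), 0.2] [-0.39  0.22 -0.08  1.99  0.02  0.93 -0.43]
1.57 [0, np.float64(0.2754006041069328), 0.062] [-0.39  0.44 -0.07  2.08  0.05  0.62 -0.46]
1.57 [0, 0.1, 0.062] [-0.13  0.4   0.05  2.16 -0.03  0.59 -0.02]
1.57 [0.17,
[... 401 characters left out ...]
.06  0.97  1.35  2.18 -1.15  1.08 -2.16]
-1.57 [0.17, 0.08, 0.2] [-0.86  0.9   1.35  1.68 -0.91  1.33 -2.44]
-1.57 [0.18, 0.08, 0.092] [-0.83  1.13  1.35  1.72 -1.15  1.31 -2.32]
-1.57 [0.1, 0.0, 0.092] [-0.77  1.04  1.35  1.91 -1.11  1.22 -2.11]
3.14 [0, np.float64(0.2754006041069328), 0.2] [-0.15  0.24 -0.34  1.98  0.1   0.94  1.07]
3.14 [0, np.float64(0.2754006041069328), 0.062] [-0.16  0.46 -0.34  2.07  0.25  0.65  0.93]
3.14 [0, 0.1, 0.062] [ 0.08  0.41 -0.2   2.15  0.14  0.6   1.39]
3.14 [0.17, 0.08, 0.2] [ 0.09  0.47 -0.17  1.64  0.09  1.04  1.49]
3.14 [0.18, 0.08, 0.092] [ 0.11  0.61 -0.22  1.69  0.16  0.86  1.44]
3.14 [0.1, 0.0, 0.092] [ 0.17  0.5  -0.09  1.88  0.07  0.77  1.65]
0.2
```

```bash
cat >> fit.py <<'E'
from scipy.spatial.transform import Rotation as R
p=np.load("p.npy")
def Q(yaw): return (R.from_euler("z",p[2]+yaw)*R.from_euler("x",np.pi)).as_quat(scalar_first=True)
def W(x,y,z): return S2W(p,[[x,y,z]])[0]
def st():
    s=state(); c,sn=np.cos(p[2]),np.sin(p[2]); d=s["ee_pos"]-np.r_[p[:2],0]; f=s["ft_force"]
    print(round(s["time"],2),"stage",np.round([c*d[0]+sn*d[1],-sn*d[0]+c*d[1],d[2]],4),"F",np.round([c*f[0]+sn*f[1],-sn*f[0]+c*f[1],f[2]],1),"op",round(s["opening"],4))
E
python3 - <<'E'
from fit import *
q=Q(np.pi/2)
move_gripper(0.0)
goto(W(0,.25,.16),q); st()
servo_line(W(0,.25,.059),q,speed=.12); st()
print(servo_line(W(0,.19,.059),speed=.025,force_limit=25)); st()
cv2.imwrite("pics/side1.png",cv2.resize(get_image("side")["pixels"][150:360,130:350],None,fx=2.7,fy=2.7,interpolation=cv2.INTER_CUBIC))
E
```

```text
2.81 stage [1.000e-04 2.517e-01 1.602e-01] F [-0.6  0.2  0.2] op 0.0003
3.8 stage [0.0005 0.2503 0.0595] F [-0.7  0.1  0.1] op -0.0003
False
6.35 stage [0.    0.19  0.059] F [-0.1  3.2 -0.4] op 0.0002
```

View pics/side1.png

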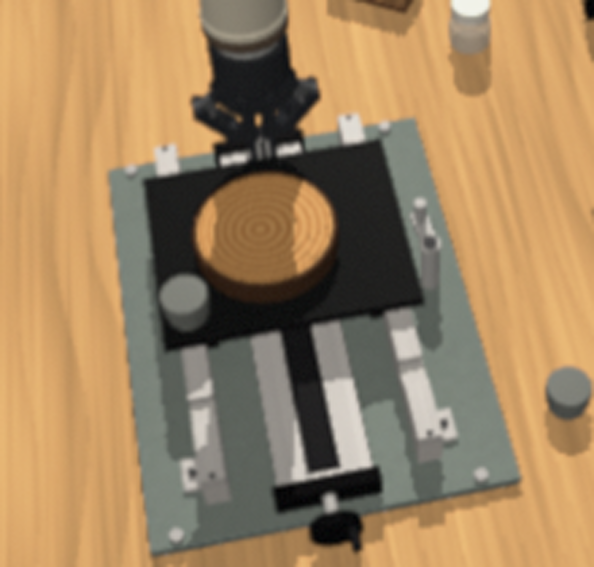

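The board is sliding with the fingertip centred on its +y edge, and the force is 3 N. The disc and cap are in place, so I'll keep going to the notches.

Run:
```python
from fit import *
print(servo_line(W(0,.125,.058),speed=.03,force_limit=25)); st()
print(servo_line(W(0,.098,.058),speed=.018,force_limit=18)); st()
cv2.imwrite("pics/side2.png",cv2.resize(get_image("side")["pixels"][150:360,130:350],None,fx=2.7,fy=2.7,interpolation=cv2.INTER_CUBIC))
```

```text
False
8.72 stage [0.0007 0.1253 0.0585] F [-0.3  6.   5.1] op 0.0
False
10.37 stage [-0.0002  0.1047  0.0582] F [-1.6 22.5  4.1] op 0.0005
```

View pics/side2.png

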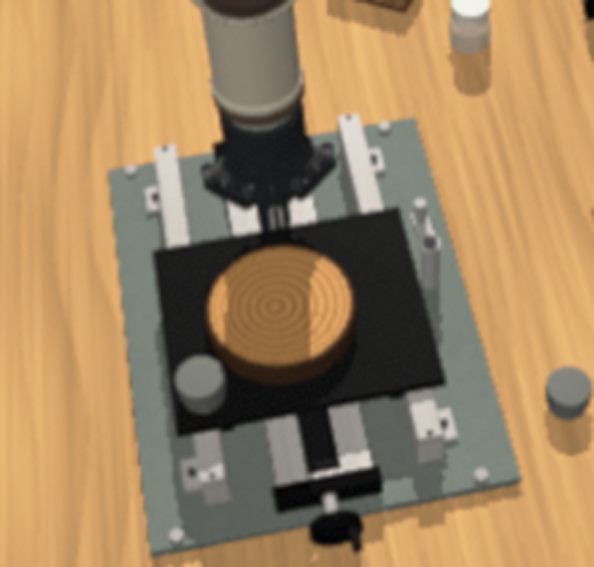

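The line met a wall (22 N, stopped short at y ≈ 0.105), and the board sits over the notches. I'll back off and check its height from both views.

Run:
```python
from fit import *
servo_line(W(0,.15,.058),speed=.08); st()
servo_line(W(0,.15,.2),speed=.2); 
goto(W(.19,.21,.2),Q(np.pi/2)); st()
a=get_image("top");b=get_image("side")
cv2.imwrite("pics/t3f.png",a["pixels"]);cv2.imwrite("pics/s3f.png",b["pixels"])
A=cv2.resize(cv2.convertScaleAbs(a["pixels"][190:305,250:350],alpha=1.8,beta=15),None,fx=4,fy=4,interpolation=cv2.INTER_CUBIC)
B=cv2.resize(b["pixels"][215:330,175:305],None,fx=3,fy=4,interpolation=cv2.INTER_CUBIC)
cv2.imwrite("pics/c3.png",np.hstack([A,B])); print(A.shape,B.shape)
```

```text
11.22 stage [-1.000e-04  1.491e-01  5.790e-02] F [ 0.6 -0.8  0.2] op -0.0001
12.89 stage [0.1883 0.2093 0.1983] F [-0.4 -0.1 -0.4] op 0.0003
(460, 400, 3) (460, 390, 3)
```

View pics/c3.png

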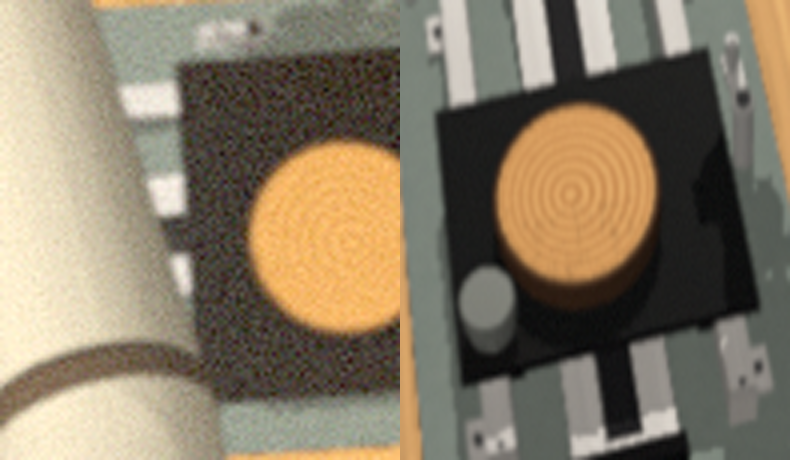

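Side crop: board corners at (437,111), (708,49), (757,304) and (463,380). The top crop puts the +x+y corner at (180,63). I'll fit the board's y and z from these.

Run:
```python
from fit import *
dt,ds=get_image("top"),get_image("side")
S=np.array([[437,111],[708,49],[757,302],[463,378]],float); S=np.c_[(S[:,0]-400+.5)/3-.5+175,(S[:,1]+.5)/4-.5+215]
T=(np.array([[180,63]])+.5)/4-.5+[250,190]
s0=np.array([[-.3,-.5],[.9,-1.3],[1.3,0],[-.5,1.4]]); t0=np.array([[-.2,-1.6]])  # residuals at the start fit
def mod(b,z,x=0):
    return proj(ds,S2W(p,[[x+i*.12,b+j*.1,z] for i,j in((-1,1),(1,1),(1,-1),(-1,-1))]))-S-s0, proj(dt,S2W(p,[[x+.12,b+.1,z]]))-T-t0
for z in(.067,.073):
    r=least_squares(lambda v:np.concatenate(mod(v[0],z,v[1])).ravel(),[0,0]); print(z,r.x,r.cost,[np.round(m,1).tolist() for m in mod(r.x[0],z,r.x[1])])
r=least_squares(lambda v:np.concatenate(mod(*v)).ravel(),[0,.067,0]); print(r.x,r.cost)
```

```text
0.067 [-0.00606004 -0.00023503] 1.3376306977739705 [[[-0.1, 0.5], [-0.1, 0.7], [0.5, 0.5], [0.0, -0.9]], [[-0.7, 0.4]]]
0.073 [-0.00912311 -0.00049543] 1.0908195014635391 [[[-0.4, 0.1], [-0.0, 0.2], [0.8, 0.2], [-0.3, -1.0]], [[0.5, 0.1]]]
[-0.00794814  0.07069863 -0.00039564] 0.9325541043247624
```

The fit can't settle the height (y is about right, z ambiguous). The solid wall indicates the board dropped, and the clip will only pass if it did, so I'll swing it with a low force limit.

```bash
cat >> fit.py <<'E'
def fing(a,gap=0.,z=.086):  # finger centre behind the pin, tool x along the push normal
    n=np.array([np.cos(a),np.sin(a)]); pin=np.array([.138,.0385])+.03*np.array([-np.sin(a),np.cos(a)])
    x=pin+n*(.017+gap); return W(x[0],x[1],z),Q(a)
E
python3 - <<'E'
from fit import *
goto(*fing(0,.03,.16)); st()
servo_line(fing(0,.03)[0],speed=.12); st()
print(servo_line(*fing(.15),speed=.05,force_limit=10)); st()
for a in np.arange(.35,1.36,.2):
    h=servo_line(*fing(a),speed=.035,force_limit=10); print(round(a,2),h,end=" "); st()
    if h: break
b=get_image("side")
cv2.imwrite("pics/s4.png",cv2.resize(b["pixels"][200:320,180:320],None,fx=4,fy=4,interpolation=cv2.INTER_CUBIC))
E
```

```text
14.18 stage [0.1851 0.0694 0.1604] F [-0.3  0.7  0. ] op -0.0002
14.95 stage [0.1856 0.0685 0.0865] F [-1.   0.   0.9] op -0.0002
False
15.79 stage [0.1506 0.0707 0.0862] F [0.6 0.1 0.9] op 0.0002
0.35 False 16.14 stage [0.144  0.0725 0.0861] F [1.6 0.9 1.4] op 0.0005
0.55 False 16.49 stage [0.137 0.073 0.086] F [ 0.6  0.5 -0.1] op -0.0003
0.75 False 16.84 stage [0.13   0.0719 0.086 ] F [ 0.1  0.3 -0.4] op -0.0002
0.95 False 17.19 stage [0.1235 0.0695 0.0859] F [ 0.6 -0.4 -0.6] op 0.0001
1.15 False 17.54 stage [0.1176 0.0659 0.086 ] F [-0.  -0.5 -0.1] op 0.0
1.35 False 17.89 stage [0.1125 0.0614 0.0859] F [0.4 0.1 0.6] op -0.0
```

View pics/s4.png

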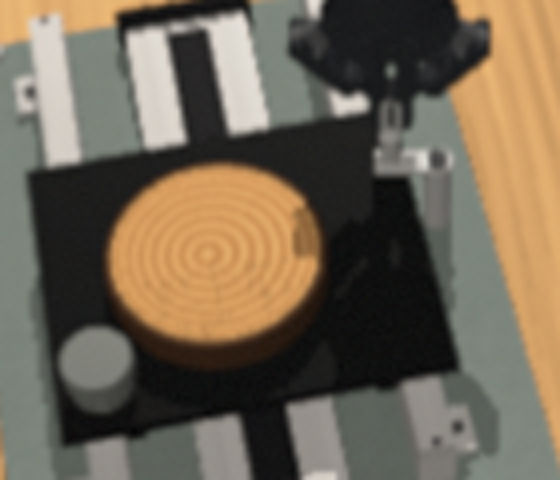

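The clip has passed over the board's edge, with pivot at (440,158) and tip at (378,160), so the board is home and flat. I'll finish the swing to 1.57.

Run:
```python
from fit import *
for a in (1.46,1.52,1.57):
    h=servo_line(*fing(a),speed=.02,force_limit=7); print(round(a,2),h,end=" "); st()
    if h: break
servo_line(*fing(1.57,.03),speed=.08)
servo_line(fing(1.57,.03,.2)[0],speed=.2)
goto(W(.05,.33,.25),Q(np.pi/2)); st()
b=get_image("side"); a=get_image("top")
A=cv2.resize(cv2.convertScaleAbs(a["pixels"][185:300,270:370],alpha=1.8,beta=15),None,fx=4,fy=4,interpolation=cv2.INTER_CUBIC)
B=cv2.resize(b["pixels"][205:320,220:315],None,fx=4,fy=4,interpolation=cv2.INTER_CUBIC)
cv2.imwrite("pics/s5.png",np.hstack([A,B]))
for d,o in((a,(270,185,0)),(b,(220,205,400))):
  for an in(1.4,1.57,1.65):
    P=proj(d,S2W(p,[[.138,.0385,.075],[.138-.04*np.sin(an),.0385+.04*np.cos(an),.075],[.138-.03*np.sin(an),.0385+.03*np.cos(an),.1]]))
    print(an,np.round((P-o[:2])*4+[o[2],0]).tolist())
```

```text
1.46 False 18.28 stage [0.1102 0.0588 0.086 ] F [-0.2  1.2  0.2] op 0.0001
1.52 False 18.53 stage [0.109  0.0571 0.086 ] F [0.2 0.6 0.5] op -0.0001
1.57 False 18.78 stage [0.1081 0.0555 0.086 ] F [-0.4  0.6 -1.5] op -0.0003
21.02 stage [0.0504 0.3278 0.249 ] F [ 0.1 -0.7 -0.6] op -0.0001
1.4 [[173.0, 45.0], [167.0, 101.0], [170.0, 83.0]]
1.57 [[173.0, 45.0], [176.0, 101.0], [178.0, 83.0]]
1.65 [[173.0, 45.0], [181.0, 101.0], [181.0, 82.0]]
1.4 [[678.0, 139.0], [615.0, 142.0], [630.0, 117.0]]
1.57 [[678.0, 139.0], [617.0, 150.0], [631.0, 124.0]]
1.65 [[678.0, 139.0], [618.0, 154.0], [632.0, 127.0]]
```

View pics/s5.png

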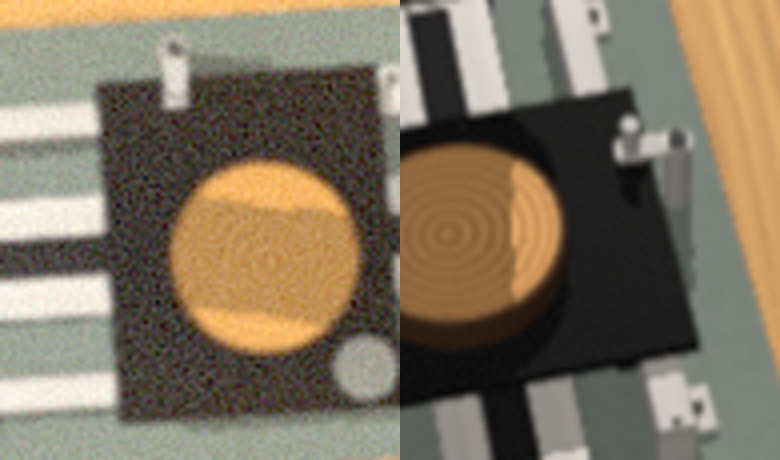

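Top: clip pivot (174,46) to tip (177,104), matching the model at 1.57. The side view agrees, and the disc and cap are still riding on the board. The arm is clear, so I'm handing in.

```bash
python3 -c "
from plant import *
print(hand_in())"
```

```text
the job is handed in; nothing more can be done
None
```

The job is handed in: the board is in its notches and flat on the rails, as the solid wall and the clip passing over its edge showed, the clip lies straight across that edge at about 1.57 rad, and nothing else was touched (about 21 s used).

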